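# Rehouse the tall vial so the shoe-care box shuts

### The arm

A 6-joint arm with a two-finger parallel gripper is mounted at the origin on the work surface. World frame = base frame: x ahead of the robot, y to its left, z up, the work surface at z = 0. Lengths are in mm, angles in rad, forces in N, time in s.
With the tool pointing down it reaches from about 275 to 975 mm from the base axis. Payload 8.4 kg.
Tool frame: the origin (TCP) lies on the mounting face of the last link; the fingertips stand 190 mm ahead of it and the grasp point (between the pads) lies manip.pinch_z ahead of it (manip.pinch_z is the distance from the TCP to the grasp point, in mm); z points along the fingers, y is the line along which they close (so a half turn about z gives the same grasp; the last joint's range is limited). The gripper opens to 92 mm and grips with 3 to 60 N. Pads are 20 mm wide; open, the fingers measure 128 mm over their backs; the gripper's body (75 mm by 189 mm) begins 69 mm behind the grasp point.
Start: joints at [-1.254, 0.353, 1.633, -0, 1.155, -0.002], TCP at [195.891, -593.512, 404.683] pointing down, gripper open.
Joint ranges: [-2.63, 2.63], [-0.92, 2.1], [0.06, 2.66], [-1.3, 4.44], [0, 2.69], [-3.02, 3.02]. Speed limits (rad/s): [2.22, 2.22, 2.79, 3.14, 3.14, 3.14].

### API

Orientations are given as a unit quaternion [x, y, z, w].
In Python, from rig import manip gives the robot as it stands. Calls block until the motion is done:
- manip.move_to(position, orientation): joint-space move of the TCP to a pose.
- manip.line_to(position, rotation=None, velocity=150): straight line of the TCP; rotation=None keeps the orientation; velocity is the mean speed in mm/s.
- manip.movej(angles): joint-space move.
- manip.command_gripper(opening, f_grip=None): finger opening in mm; f_grip is the grip in N (None keeps the last); returns when the fingers have stopped.
- manip.pause(seconds).
- manip.solve_ik(position, orientation): joint angles nearest the present ones, or None.
- manip.read_state(): the state.
- manip.read_camera(name): name is "side" or "top" or "wrist"; returns a dict with "pixels" (480x640x3 uint8, red, green, blue), "z_map" (480x640 float32, mm along the optical axis (not along the pixel's ray), 0 where there is no reading), "fovy" (degrees; the focal length in pixels is half the picture's height over the tangent of half this angle, whatever the lens; pixels are square), "cx", "cy" (the principal point, pixels), "rvec" (rotation vector, rad) and "tvec" (3), from world to camera coordinates, as OpenCV has them. Camera axes: x right, y down, z forward; pixel columns grow to the right and rows downward; lengths in mm; the calibration is good to about 2 mm. A picture is of the moment at which its call begins.
A pose or a line that the arm cannot do raises manip.Unreachable and nothing moves.
- manip.hand_in(): hands the job in; it is judged then, once.
The state is a dict: "time_s": time; "joints": joint angles; "qvel": joint speeds; "tau": joint torques, N m; "position": TCP position; "ee_rot": TCP orientation; "contact_force": force on the tool from outside, world axes, zero at the start; "wrist_torque": the same for the moment, N m; "gripper_width": finger opening in mm; "gripper_force": force on a finger pad.
Only numpy, scipy, OpenCV 4.12 (cv2) and the standard library are available. Lean on these libraries where they do the work, as an engineer would, in place of code of your own. Each camera call takes 0.05 s, during which the arm holds its last target. There are 200 camera calls.

### The job

The lid of the blue grooming box cannot shut because the tall applicator vial stands in one of the shallow holes of the wooden rack. Lift it out, lower it upright all the way down into the deep empty hole (the one framed in steel) before letting go (it is glass, so do not drop it), then swing the lid fully shut. Leave the two short vials in their holes and do not disturb the tin, the brush or the shoe trees.

Things in the scene. Friction and masses are not known exactly. Their poses are not given: they have to be found in the camera images.
- box: Dark blue box, fixed, 155 (its x) x 210 (y) x 120 mm high, walls and floor 5 mm. Origin: centre of its underside, z up. Lid hinge on its +x side. A wooden insert in flush pieces fills it, top 55 mm below the rim: the row of three holes with vials lies 46.5 mm to -x of the box's centre, the row of two empty holes 5.5 mm to +x, then a solid ledge up to the hinge side.
- lid (a joint): Angle of the box's lid (rad): 0 = shut on the rim, grows as it opens, stops at 1.9 (leaning back a little past upright). The hinge is stiff: the lid stays where it is left. The lid is a flat dark blue plate the size of the box, 8 mm thick; open, its free edge stands about 275 mm above the bench.
- lid_hinge (a point): Point on the hinge line of the lid, middle of the box's +x rim. The hinge line runs along the box's y.
- lid_handle (a point): Top of the steel knob on the lid's outer face, 43 mm out from the underside of the lid, 125 mm from the hinge line, in the middle of the lid's width. The knob is about 23 mm across. Shut, it points straight up.
- rack: Fixed light-wood rack piece in the box, 50 x 196 x 60 mm, with three round shallow holes at y = -58, 0 and +58 mm of its own frame (x = 0), 27 mm across, 25 mm deep, mouths chamfered 3 mm. Origin: centre of its underside, 5 mm above the box's underside; axes parallel to the box's. One vial in each at the start.
- deep_well: Fixed light-wood piece in the box, 50 x 96 x 60 mm, with one empty round hole in its middle, 27 mm across and 55 mm deep (its floor 5 mm above this origin), mouth chamfered 3 mm: the place for the tall vial. Origin: centre of its underside, on the hole's axis; mouth 60 mm above it. A thin square steel frame (42 mm) lies round the mouth. It may be on either side of the shallow piece.
- shallow_well: Fixed piece beside the deep one, the same but without the steel frame, and its empty hole is only 25 mm deep: a vial of 100 mm put here still stops the lid.
- tall_vial: Upright loose applicator vial, amber glass with black cap, 24 mm diameter all the way up, 100 mm tall, about 70 g; its foot is chamfered 3 mm. Origin: centre of its foot, z along it. At the start it stands in one of the rack's three shallow holes with 75 mm showing above the wood, 20 mm above the box's rim.
- short_vial_a: Same kind of vial, 24 mm diameter but 70 mm tall; stands in another rack hole, 45 mm showing, 10 mm below the rim. Origin: centre of its foot. Leave it.
- short_vial_b: The same as the other short vial, in the remaining rack hole. Leave it.
- tin: Bystander: round aluminium polish tin, 86 mm diameter, 28 mm high. Origin: centre of its underside.
- brush: Bystander: compact stiff-bristle brush lying bristles down, 130 x 50 x 42 mm, long axis x. Origin: centre of its underside.
- shoe_tree_a: Bystander: wooden shoe tree lying along its x, about 270 x 72 x 50 mm. Origin: on the bench near its middle.
- shoe_tree_b: Bystander: the second shoe tree, the same.
There are look-alikes about, which are no part of the job. Leave any purple or yellow look-alike of the short_vial_b alone. What is shaped like the tall_vial but red is not meant.

How it is judged (in metres and radians):
On the way, in this order (a step that is already met when the one before it is completed fails the run):
1. the tall vial is lifted clear of its shallow hole (z of tall_vial in the frame of rack above 0.062 m), for 0.1 s.
2. the tall vial stands upright at the bottom of the deep hole, let go, the lid still open (horizontal distance between tall_vial and deep_well below 0.006 m and z of tall_vial in the frame of deep_well below 0.011 m and angle between tall_vial's own z axis and vertical below 0.12 rad and contact force between the fingers and tall_vial below 0.1 N and value of joint lid above 1 rad), for 0.2 s.
At the end, for the whole second after the job is handed in: The lid is shut (joint below 0.05 rad); the tall vial stands at rest in the deep hole, its foot within 6 mm of the hole's axis and within 6 mm of the hole's floor, tilted less than 0.12 rad; each short vial is within 12 mm of where it started and tilted less than 0.2 rad (horizontal distance between tall_vial and deep_well below 0.006 m and z of tall_vial in the frame of deep_well below 0.011 m and angle between tall_vial's own z axis and vertical below 0.12 rad and value of joint lid below 0.05 rad and linear speed of tall_vial below 0.02 m/s and distance of each of short_vial_a, short_vial_b from where it was at the start of the episode below 0.012 m and angle between each of short_vial_a, short_vial_b's own z axis and vertical below 0.2 rad); the robot touches nothing.
It fails at once if the tall vial is dropped: it moves faster than 0.55 m/s with no finger touching it (linear speed of tall_vial above 0.55 m/s and contact force between the fingers and tall_vial below 0.05 N).
It fails at once if a short vial is pulled out or displaced by more than 20 mm (distance of any of short_vial_a, short_vial_b from where it was at the start of the episode above 0.02 m).
It fails at once if a bystander (tin, brush, shoe tree) is moved by more than 30 mm (distance of any of tin, brush, shoe_tree_a, shoe_tree_b from where it was at the start of the episode above 0.03 m).
It also fails if it takes over 67 s, if anything falls off the work surface, if the arm or the gripper's body presses on something with over 40 N, if the wrist force passes 120 N, or if a joint passes its speed limit or range.

## Working session

There is one attempt and no reset: what is moved stays moved. The work goes in short steps, each a Python script; the robot and the scene stay as the last script left them, time stands still between calls to the robot, and variables do not carry over. Pictures are saved under pics/ and viewed, at most 10 in all, crops included, and the job is handed in when it is done.

```bash
ls; mkdir -p pics; cat > h.py <<'E'
import numpy as np, cv2
from rig import manip
def shot(n, fn=None):
    c=manip.read_camera(n)
    if fn: cv2.imwrite(f'pics/{fn}.png', c['pixels'][:,:,::-1])
    np.savez(f'pics/{fn or n}.npz', **c)
    return c
def load(fn): return dict(np.load(f'pics/{fn}.npz'))
def pts(c):
    "world points of every pixel from depth"
    f=240/np.tan(np.radians(float(c['fovy']))/2)
    v,u=np.mgrid[0:480,0:640]; z=c['z_map']
    P=np.stack([(u-float(c['cx']))*z/f,(v-float(c['cy']))*z/f,z],-1)
    R=cv2.Rodrigues(np.array(c['rvec'],float).reshape(3))[0]
    W=(P-np.array(c['tvec'],float).reshape(3))@R
    W[z<=0]=np.nan
    return W
E
python3 - <<'E'
from h import *
a=shot('top','top1');b=shot('side','side1')
cv2.imwrite('pics/both.png',cv2.resize(np.vstack([a['pixels'],b['pixels']])[:,:,::-1],None,fx=.625,fy=.625))
print(manip.pinch_z,manip.read_state(),a['fovy'],a['tvec'])
E
```

```text
pics
171.4 {'time_s': 0.1, 'joints': array([-1.25437743e+00,  3.53603267e-01,  1.63404992e+00, -4.08613978e-05,
        1.15524639e+00, -2.40055220e-03]), 'qvel': array([ 0.000742  ,  0.00093768, -0.00443637,  0.00125975,  0.00129665,
        0.00098354]), 'tau': array([ 1.00962670e-04, -5.94906020e+01, -3.34930086e+01,  6.98272674e-02,
        1.83672312e-02, -4.28921044e-05]), 'position': array([ 195.83114356, -593.30404806,  404.02761249]), 'ee_rot': array([ 9.87319631e-01,  1.58743564e-01, -1.20634948e-04, -6.42500586e-04]), 'contact_force': array([-0.46566288,  0.09699786, -1.00454303]), 'wrist_torque': array([ 0.07973972, -0.00864356, -0.0540649 ]), 'gripper_force': 0.0, 'gripper_width': 91.48909697094824} 57.70027451778168 [ -14.84217202  561.37125051 1125.58070179]
```

View pics/top1.png

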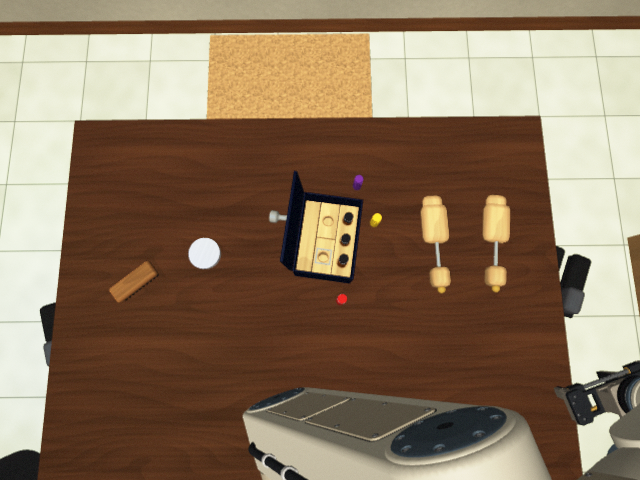

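View pics/side1.png

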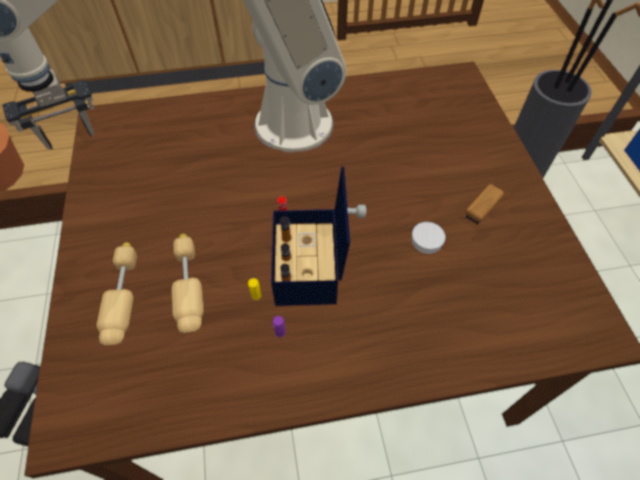

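The top view shows the box with its hinge to the image left (world +y). The steel-framed hole is at about (323,257), and the vials are at about (348,218), (345,239) and (343,261). In the side view the vial nearest the robot, at (285,228), is the tall one. The look-alikes (red, yellow, purple) stand outside the box. Next I'll measure with the depth map.

```bash
python3 - <<'E'
from h import *
for n,roi in (('top1',(160,300,265,375)),('side1',(160,310,262,350))):
    c=load(n);W=pts(c);r0,r1,c0,c1=roi
    m=np.zeros((480,640),bool);m[r0:r1,c0:c1]=1
    px=c['pixels'].astype(int);z=W[...,2]
    wood=m&(px[...,0]>150)&(px[...,2]<190)&(abs(z-65)<8)&(px[...,0]-px[...,2]>40)&(px[...,1]>120)
    k=cv2.connectedComponentsWithStats(wood.astype(np.uint8))
    i=1+np.argmax(k[2][1:,4]);w=k[1]==i
    h=W[w]; rc=cv2.minAreaRect(h[:,:2].astype(np.float32));print(n,'wood',rc,np.median(h[:,2]),len(h))
    for lo,hi,t in((112,126,'rim')):
        pass
E
python3 - <<'E'
from h import *
c=load('top1');W=pts(c);px=c['pixels'].astype(int)
m=np.zeros((480,640),bool);m[185:290,300:366]=1
rim=m&(abs(W[...,2]-120)<5)&(px.max(-1)<90)
h=W[rim];print('rim',cv2.minAreaRect(h[:,:2].astype(np.float32)),len(h),h.min(0),h.max(0))
for (r,cc) in((218,348),(239,345),(261,343)):
    s=W[r-9:r+10,cc-9:cc+10].reshape(-1,3);zt=np.nanmax(s[:,2]);q=s[(s[:,2]>95)];
    print((r,cc),zt,len(q),np.median(q,0),(q.min(0)+q.max(0))/2)
for fn in('top1','side1'):
    c=load(fn);W=pts(c)
    m=np.zeros((480,640),bool);m[160:300,262:366]=1
    l=W[m&(W[...,2]>150)];print('lid',fn,len(l),l.min(0),l.max(0))
for (r,cc) in((216,274),):
    print('knob',W[r-6:r+7:3,cc-5:cc+6:5].round(0).tolist())
E
python3 -c "
import cv2,numpy as np
a=cv2.imread('pics/top1.png')[165:305,260:380];b=cv2.imread('pics/side1.png')[160:310,255:375]
b=cv2.resize(b,(480,600),interpolation=2);a=cv2.resize(a,(400,467));a=np.vstack([a,np.zeros((133,400,3),np.uint8)])
cv2.imwrite('pics/crop.png',cv2.resize(np.hstack([a,b]),(800,545)))"
```

```text
top1 wood ((554.4723510742188, -53.55693054199219), (143.57379150390625, 192.18580627441406), 81.4650650024414) 64.84179531267976 3078
rim ((552.564208984375, -53.44648742675781), (155.97018432617188, 210.72225952148438), 81.65107727050781) 434 [ 439.18110493 -143.24142615  115.00601798] [666.020595    18.68012352 124.56727552]
(218, 348) 114.25949198462722 77 [ 601.35435771 -108.85993292  109.51594169] [ 594.23684238 -113.46860852  104.75967086]
(239, 345) 115.14150892790873 73 [544.36735422 -99.69654939 109.32503503] [545.19406033 -99.12445936 105.24298778]
(261, 343) 144.0858144640693 97 [484.97978406 -91.1386477  139.01306975] [480.50805508 -96.76031425 121.42258582]
lid top1 1219 [461.29388691  11.08707624 150.03713467] [669.12064608  84.30661578 278.9666043 ]
lid side1 1173 [461.3124233   11.5387937  150.06660815] [670.25332668  83.83675323 278.55912169]
knob [[[339.0, -122.0, -0.0], [345.0, -108.0, 3.0], [439.0, -98.0, 120.0]], [[353.0, -123.0, 3.0], [445.0, -111.0, 118.0], [445.0, -99.0, 116.0]], [[362.0, -124.0, 1.0], [456.0, -113.0, 120.0], [447.0, -100.0, 106.0]], [[369.0, -125.0, -3.0], [465.0, -114.0, 119.0], [442.0, -100.0, 87.0]], [[383.0, -127.0, 2.0], [475.0, -115.0, 121.0], [444.0, -101.0, 76.0]]]Traceback (most recent call last):
  File "<stdin>", line 10, in <module>
TypeError: cannot unpack non-iterable int object
```

View pics/crop.png

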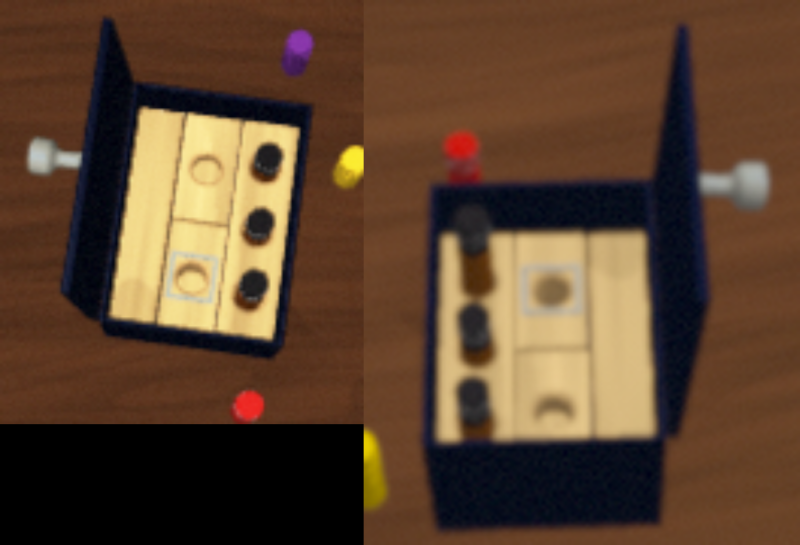

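The crop confirms the tall vial is the one nearest the robot, next to the steel-framed hole on the same side of the box. The box yaw is about 81.6° with its centre at (552.6, -53.4). I'll move above it and refine with the wrist camera.

```bash
cat >> h.py <<'E'
from scipy.spatial.transform import Rotation as Ro
TH=np.radians(81.6); C=np.array([552.6,-53.4])
bx=np.array([np.cos(TH),np.sin(TH)]); by=np.array([-bx[1],bx[0]])
def q(th=TH):
    c,s=np.cos(th),np.sin(th)
    return Ro.from_matrix(np.array([[c,s,0],[s,-c,0],[0,0,-1]])).as_quat()
def box(x,y): return C+x*bx+y*by
E
python3 - <<'E'
from h import *
p=box(-20,50)
print(manip.solve_ik([*p,450],q()))
manip.move_to([*p,450],q())
shot('wrist','w1');print(manip.read_state()['position'],manip.read_state()['time_s'])
E
```

```text
[-1.33925355e-01  1.19588380e-01  1.83365999e+00 -4.44089210e-16
  1.18834428e+00  1.26823018e-02]
[500.24077244 -66.56408703 449.90939212] 2.3333
```

View pics/w1.png

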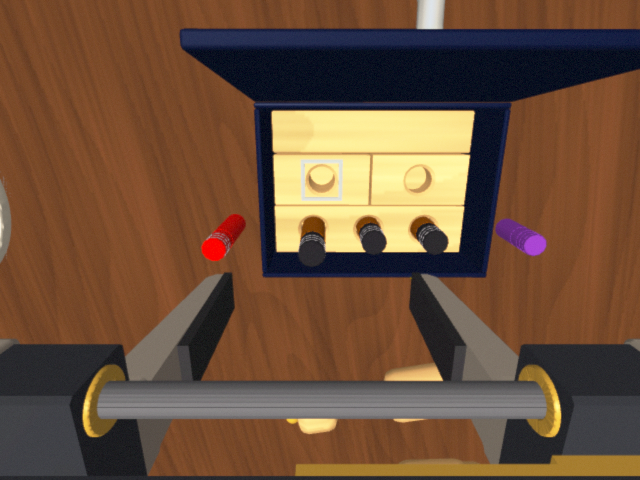

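The wrist view shows the tall vial's cap at about (312,252) and the steel frame spanning (302–342, 160–200). The red look-alike is at the left. Next I'll compute both positions.

```bash
python3 - <<'E'
from h import *
c=load('w1');W=pts(c);px=c['pixels'].astype(int);z=W[...,2]
f=240/np.tan(np.radians(float(c['fovy']))/2);R=cv2.Rodrigues(np.array(c['rvec'],float).reshape(3))[0];t=np.array(c['tvec'],float).reshape(3)
def ray(u,v,h):
    d=R.T@np.array([(u-float(c['cx']))/f,(v-float(c['cy']))/f,1]);o=-R.T@t
    return (o+d*(h-o[2])/d[2])[:2]
m=np.zeros((480,640),bool);m[220:270,290:335]=1
k=m&(z>137)
print('zmax',np.nanmax(z[m]),k.sum())
(u,v),r=cv2.minEnclosingCircle(np.argwhere(k)[:,::-1].astype(np.float32));print('cap',u,v,r,ray(u,v,140),W[k].mean(0))
for cc in ((372,240),(432,238)):
    mm=np.zeros_like(m);mm[215:260,cc[0]-25:cc[0]+25]=1;k=mm&(z>107);(u,v),r=cv2.minEnclosingCircle(np.argwhere(k)[:,::-1].astype(np.float32));print('short',u,v,r,ray(u,v,110))
m[:]=0;m[155:206,295:349]=1
g=m&(px[...,0]-px[...,2]<45)&(px.min(-1)>110)
rc=cv2.minAreaRect(np.argwhere(g)[:,::-1].astype(np.float32));print('frame',rc,g.sum(),ray(*rc[0],65.5),np.median(z[g]))
Q=W[g];print(cv2.minAreaRect(Q[:,:2].astype(np.float32)))
# wood
wood=(px[...,0]>170)&(px[...,1]>130)&(abs(z-65)<4);wood[:, :260]=0;wood[:,500:]=0;wood[:100]=0;wood[262:]=0
rc=cv2.minAreaRect(W[wood][:,:2].astype(np.float32));print('wood',rc,np.median(z[wood]))
rim=(abs(z-120)<3)&(px.max(-1)<90);rim[:100]=0;rim[285:]=0;rim[:,:250]=0;rim[:,515:]=0
s=cv2.connectedComponentsWithStats(rim.astype(np.uint8));
rc=cv2.minAreaRect(W[rim][:,:2].astype(np.float32));print('rim',rc)
print('pred vial',box(-46.5,58),'well',box(5.5,49))
E
```

```text
zmax 141.3625640815451 561
cap 311.46429443359375 253.17857360839844 13.5870361328125 [488.01653253 -90.10844163] [487.88703041 -90.55249594 139.41577876]
short 373.6666564941406 241.6666717529297 12.671157836914062 [544.8015025  -98.32154054]
short 435.4310302734375 242.29310607910156 12.776527404785156 [ 601.88716707 -107.43962089]
frame ((321.4999694824219, 179.99998474121094), (40.99999237060547, 39.99999237060547), 0.0) 529 [504.05391818 -40.97838751] 65.53846323498551
((503.7156066894531, -41.360687255859375), (40.98126983642578, 41.53447341918945), 81.65054321289062)
wood ((552.0994873046875, -53.772193908691406), (143.63279724121094, 196.3826141357422), 81.54380798339844) 64.52802489028667
rim ((552.0811157226562, -53.59440612792969), (155.61082458496094, 210.24163818359375), 81.51809692382812)
pred vial [488.42934386 -90.92834783] well [504.92911234 -40.80093377]
```

The estimates agree to about 1 mm. Next I'll grasp and lift, with the fingers closing along the box's y.

```bash
sed -i 's/^TH=.*/TH=np.radians(81.55); C=np.array([552.1,-53.6])/' h.py; cat >> h.py <<'E'
V=np.array([487.9,-90.6]); D=V+51.5*bx-8.7*by; PZ=manip.pinch_z
def go(xy,tcpz,v=150): manip.line_to([xy[0],xy[1],tcpz],q(),velocity=v)
def st(*a):
    s=manip.read_state();print(*a,'t%.1f'%s['time_s'],s['position'].round(1),'F',s['contact_force'].round(1),'w%.1f g%.1f'%(s['gripper_width'],s['gripper_force']))
E
python3 - <<'E'
from h import *
print(D)
go(V,PZ+200); manip.command_gripper(44)
go(V,PZ+125,80); st('at')
manip.command_gripper(15,20); st('grip')
go(V,PZ+172,60); st('up')
manip.pause(.15)
go(D,PZ+172,80); st('over')
shot('wrist','w2')
shot('side','s2')
c=load('w2')['pixels'];d=load('s2')['pixels'][150:330,240:400]
cv2.imwrite('pics/w2s2.png',np.hstack([cv2.resize(c,(440,330)),cv2.resize(d,(293,330))])[:,:,::-1])
E
```

```text
[504.07329013 -40.93749215]
at t5.0 [488.1 -90.7 296.8] F [ 0.3 -1.1 -0.7] w43.9 g0.0
grip t5.4 [488.  -90.6 296.7] F [-1.2  0.3  3.1] w23.4 g20.0
up t6.3 [487.8 -90.6 343.2] F [ 0.4 -0.5 -0.4] w23.4 g20.0
over t7.3 [504.  -40.8 343.4] F [-0.2  0.6 -1.4] w23.4 g20.0
```

View pics/w2s2.png

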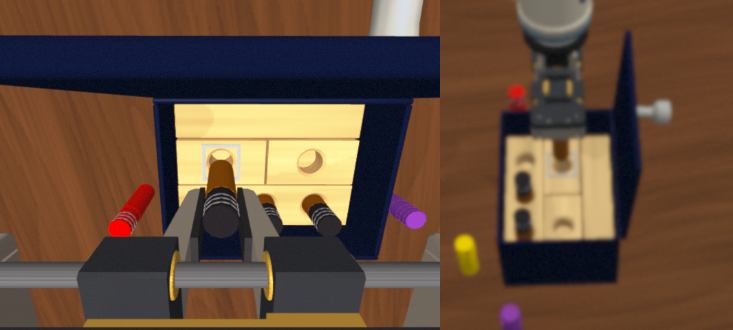

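The vial is held upright above the steel-framed hole (left panel, foot just below the hole at (220,160)), and its old shallow hole is empty. I'll lower it with force checks.

```bash
python3 - <<'E'
from h import *
go(D,PZ+152,60); st('mouth'); f0=manip.read_state()['contact_force']
for h in list(range(149,96,-4))+[96.5,96,95.5,95,94.5,94,93.5]:
    go(D,PZ+h,40); f=manip.read_state()['contact_force']-f0
    if np.abs(f).max()>3: st(h)
    if f[2]>8 or np.abs(f[:2]).max()>12: print('stop',h);break
st('low')
E
```

```text
mouth t7.9 [503.9 -41.  322.9] F [ 0.   0.4 -0.6] w23.6 g20.0
95 t12.4 [504.2 -40.9 266.7] F [-1.7 -0.4  5.2] w23.8 g20.0
94.5 t12.6 [504.3 -41.  266.7] F [-1.8  0.2 11.4] w23.1 g20.0
stop 94.5
low t12.6 [504.3 -41.  266.7] F [-1.8  0.2 11.4] w23.1 g20.0
```

It reached the floor where expected, at a pinch height of about 95 mm. I'll release, retreat and check.

```bash
python3 - <<'E'
from h import *
go(D,PZ+95.3,20)
manip.command_gripper(42); manip.pause(.4); st('open')
go(D,PZ+160,80); go(D,510,200); st('up')
c=shot('wrist','w3');W=pts(c)
m=(W[...,2]>100)&(W[...,2]<116)
k=m&(np.hypot(W[...,0]-D[0],W[...,1]-D[1])<25);print('top',W[k].mean(0),np.percentile(W[k][:,2],95),k.sum())
E
```

```text
open t13.7 [504.1 -40.9 266.7] F [ 0.5 -0.9 -0.1] w41.7 g0.0
up t15.7 [503.8 -40.9 508.7] F [-0.   0.6  0. ] w42.1 g0.0
top [504.13949234 -40.5151012  109.05909147] 110.60025596925848 396
```

View pics/w3.png

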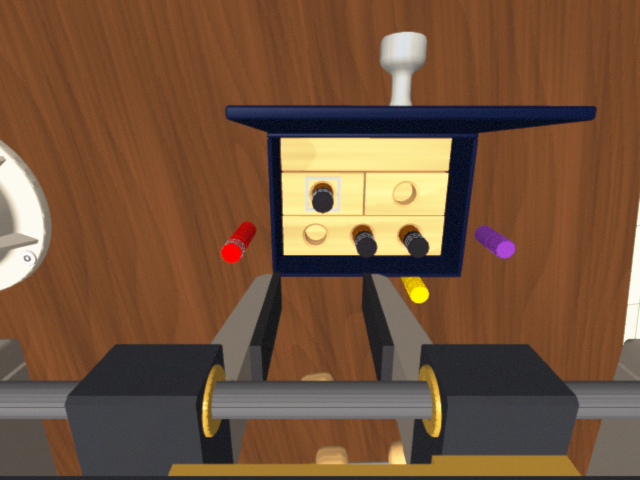

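The tall vial's cap (322,197) is inside the steel frame with its top at z≈110, so it is seated. The short vials at (366,240) and (413,240) are still in place. Next I'll shut the lid from behind with the closed fingers, off to the side of the knob.

```bash
python3 - <<'E'
from h import *
Y=50
manip.command_gripper(0)
go(D,520,150); go(box(180,Y),520,200); go(box(180,Y),432,150); st('behind')
H=np.array([77.5,120.])
for th in np.linspace(1.9,0,24):
    d=np.array([-np.cos(th),np.sin(th)]);n=np.array([np.sin(th),np.cos(th)])
    if th>np.pi/2: E=H+155*d+8*n; T=E+[10,-25]
    else: T=H+130*d+8*n+[10,0]
    go(box(T[0],Y),T[1]+190,90); f=manip.read_state()['contact_force']
    st('%.2f'%th)
    if np.linalg.norm(f)>35: print('stop');break
E
```

```text
behind t18.5 [529.4 131.5 432.7] F [0.3 0.1 0.3] w0.2 g0.0
1.90 t19.1 [524.   96.8 429.3] F [ 1.4 -0.7 -0. ] w0.6 g0.0
1.82 t19.3 [522.2  85.1 433.7] F [ 0.4  0.7 -0.5] w0.2 g0.0
1.73 t19.6 [520.4  72.7 436.8] F [ 0.6 -0.6  0.4] w0.6 g0.0
1.65 t19.9 [518.5  60.2 438.9] F [0.2 0.4 0.6] w0.5 g0.0
1.57 t20.2 [516.6  47.7 440. ] F [-0.9 -0.4 -0.8] w0.4 g0.0
1.49 t20.5 [515.   37.1 440.2] F [0.5 1.3 0.3] w0.4 g0.0
1.40 t20.8 [513.5  26.4 439.5] F [ 0.9 -0.1 -0.3] w0.9 g0.0
1.32 t21.0 [511.9  15.9 437.9] F [-0.5 -0.1  0.3] w0.3 g0.0
1.24 t21.3 [510.3   5.6 435.4] F [ 0.6 -0.7  0.2] w0.3 g0.0
1.16 t21.6 [508.8  -4.6 432.1] F [ 0.7 -1.   0.1] w0.6 g0.0
1.07 t21.8 [507.3 -14.4 427.9] F [ 0.2  0.2 -0.5] w0.3 g0.0
0.99 t22.1 [505.9 -23.9 422.8] F [-0.1 -0.7  0.5] w0.4 g0.0
0.91 t22.4 [504.5 -33.  417.1] F [-0.5  0.3 -1.1] w0.6 g0.0
0.83 t22.6 [503.2 -41.5 410.6] F [-0.   0.3 -0.1] w0.4 g0.0
0.74 t22.9 [502.  -49.4 403.4] F [-0.4  0.  -0.6] w0.3 g0.0
0.66 t23.1 [501.  -56.7 395.6] F [-0.4  0.1 -0.1] w0.2 g0.0
0.58 t23.4 [499.9 -63.3 387.2] F [-0.5  0.3  0.1] w0.8 g0.0
0.50 t23.7 [499.  -69.2 378.4] F [0.7 0.4 0.2] w0.4 g0.0
0.41 t23.9 [498.3 -74.4 369.2] F [ 0.1 -0.3  0.8] w0.5 g0.0
0.33 t24.2 [497.7 -78.8 359.5] F [-1.1  0.2  0.1] w0.3 g0.0
0.25 t24.5 [497.1 -82.4 349.4] F [ 0.8 -0.3  0.6] w0.5 g0.0
0.17 t24.8 [496.7 -85.2 339. ] F [-0.1  0.2 -0.4] w0.4 g0.0
0.08 t25.0 [496.4 -87.2 328.5] F [-0.4 -0.2 -0.9] w0.3 g0.0
0.00 t25.3 [497.2 -88.4 318.9] F [0.2 0.5 7.1] w0.1 g3.5
```

```bash
python3 - <<'E'
from h import *
p=manip.read_state()['position'][:2]
for z in (317.5,316.5,315.5,314.5):
    go(p,z,20); st(z)
    if manip.read_state()['contact_force'][2]>20: break
go(p,330,40); go(p,480,150); st()
c=shot('wrist','w4');W=pts(c)
for x,y in((-60,80),(-60,-80),(60,80),(60,-80)):
    k=np.hypot(W[...,0]-box(x,y)[0],W[...,1]-box(x,y)[1])<8;print(x,y,np.nanmedian(W[k][:,2]),k.sum())
shot('top','t4')
E
```

```text
317.5 t25.5 [497.5 -88.4 318.8] F [-3.9  0.9 15.9] w0.5 g7.6
316.5 t25.8 [497.5 -88.4 318.7] F [-8.2  1.8 25.3] w0.3 g13.0
t27.4 [496.9 -88.3 479. ] F [-0.6  0.4  0.3] w0.1 g0.0
-60 80 128.04275321829226 207
-60 -80 128.04264684489965 206
60 80 127.9305673688552 287
60 -80 128.08273831455887 285
```

View pics/w4.png

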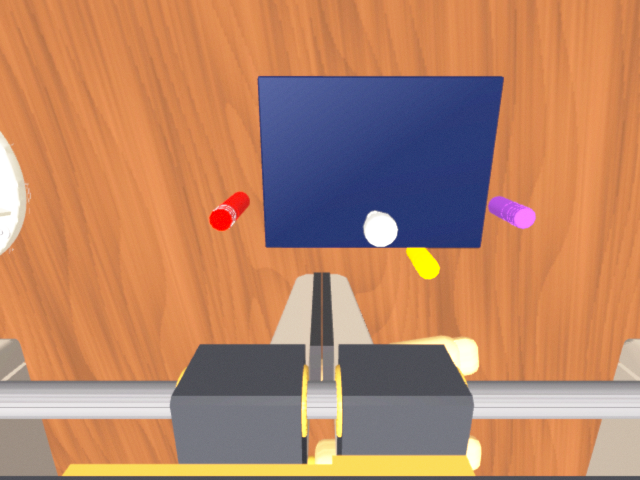

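The lid is flat on the rim: its top is at 128 mm at all four points, with the knob at (380,230) pointing up. The gripper is clear, so I'll hand in.

```bash
python3 -c "
from rig import manip
print(manip.hand_in())"
```

```text
the job is handed in; nothing more can be done
None
```

The tall vial stands at the bottom of the steel-framed deep hole, the lid is fully shut, and the job is handed in at about 28 s; the verdict was not shown to me.

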